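Put the palette knife away in the push-latch drawer

TASK

Put the palette knife away: press the front of the shut drawer under the desk riser so that it springs open, and lay the palette knife flat in its tray. Then push the drawer in until its latch catches, let go, and make sure it has stayed shut; leave the cutter, jar and cup where they are.

Things in the scene. Friction and masses are not known exactly. Their poses are not given: they have to be found in the camera images.
- riser: fixed plywood desk riser on four legs: shelf 380 wide, 288 deep, underside 160 mm up, over a white drawer case 268 wide, 78 high, 225 deep. Origin: on the table, middle of the case's front edge; +x points into the case, z up. The shelf's front edge (x = -48 mm) overhangs the shut drawer's face by 24 mm, so the tool must lean some 30 to 45 degrees, wrist back towards -x, to press that face.
- drawer (a joint): how far the drawer is open (m), along the riser's -x: about 0 shut and latched, 0.18 fully open. Push-push latch: press 7 to 9.5 mm past shut (hard stop at -0.0095), let go: a shut drawer springs fully open in about 1 to 2 s, one pushed in from open comes back to 0 and stays. Pressed only 5 mm or less it stays shut, or springs out again if it came from open. Spring 4.5 N shut, 2.5 N open.
- drawer_front (a point): centre of the drawer's flat upright plywood front face, 37 mm above the table; the face is 262 mm wide and 54 mm high and has no handle. Moves with the drawer; same axes as the riser.
- drawer_tray (a point): on the drawer's tray floor, 85 mm behind the front face, midway between its sides, 18 mm above the table; moves with the drawer, axes as the riser. Tray inside: 220 mm wide (y), 189 mm long (x -71 to +118 mm), side walls 38 mm and front 46 mm above its floor. Fully open, x -71 to +71 mm is clear of the shelf above: lay the knife here, along y.
- knife: palette knife lying flat, 180 mm long: dark wooden handle 110 x 22 mm, 18 mm thick (x from -90 to +20 mm), then a steel neck and a flat steel blade up to 28 mm wide (x to +90 mm). About 90 g, balance near x = 0; hold it across the handle at about x = -10 mm. Origin: middle of its length, on its underside; x along it from handle to blade, z up.
- cutter: bystander: grey plastic snap-blade cutter with its blade in, 150 x 26 mm, 16 mm thick, lying flat beside the knife. Origin: middle of its underside; x along it.
- jar: bystander: red paint jar with a metal lid, 66 mm across, 90 mm high, standing. Origin: centre of its underside.
- cup: bystander: empty white plastic cup, 72 mm across, 85 mm high, standing. Origin: centre of its underside.
Things that resemble listed ones, but are neither listed nor needed, are in the scene too. What is shaped like the knife but blue or green is not meant.

How it is judged:
On the way, in this order (a step that is already met when the one before it is completed fails the run):
1. the drawer has sprung open (value of joint drawer above 0.15 m), for 0.2 s.
2. the knife lies flat in the open drawer's tray, let go (value of joint drawer above 0.15 m and x of knife in the frame of drawer_tray between -0.073 and 0.119 m and y of knife in the frame of drawer_tray between -0.06 and 0.06 m and z of knife in the frame of drawer_tray below 0.012 m and angle between knife's own z axis and vertical below 0.15 rad and contact force between the fingers and knife below 0.1 N), for 0.2 s.
At the end, for the whole second after the job is handed in: the drawer is shut and held by its latch with nothing pressing on it (within 5 mm of its shut place), and the palette knife lies flat on the tray's floor inside it (within 12 mm of the floor, tilted less than 0.15 rad), at rest (value of joint drawer between -0.005 and 0.005 m and x of knife in the frame of drawer_tray between -0.073 and 0.119 m and y of knife in the frame of drawer_tray between -0.11 and 0.11 m and z of knife in the frame of drawer_tray below 0.012 m and angle between knife's own z axis and vertical below 0.15 rad and linear speed of knife below 0.02 m/s); the robot touches nothing.
It fails at once if the cutter, jar or cup was pushed more than 25 mm from its place (distance of any of cutter, jar, cup from where it was at the start of the episode above 0.025 m).
It fails at once if the jar or cup was tipped over (angle between any of jar, cup's own z axis and vertical above 0.5 rad).
It also fails if it takes over 72 s, if anything falls off the work surface, if the arm or the gripper's body presses on something with over 40 N, if the wrist force passes 120 N, or if a joint passes its speed limit or range.

ROBOT

A 6-joint arm with a two-finger parallel gripper is mounted at the origin on the work surface. World frame = base frame: x ahead of the robot, y to its left, z up, the work surface at z = 0. Lengths are in m, angles in rad, forces in N, time in s.
With the tool pointing down it reaches from about 0.425 to 0.95 m from the base axis. Payload 3.5 kg.
Tool frame: the origin (TCP) lies midway between the tips of the shut fingers; the grasp point (between the pads) lies 19 mm behind it; z points along the fingers, y is the line along which they close (so a half turn about z gives the same grasp; the last joint's range is limited). The gripper opens to 85 mm and grips with 20 to 120 N. Pads are 22 mm wide; open, the fingers measure 114 mm over their backs; the gripper's body (76 mm by 85 mm) begins 54 mm behind the grasp point. The pads swing forward as they close: fully open they stand 13 mm farther back than shut.
Start: joints at [1.003, 0.286, 1.577, -0, 1.279, -0.15], TCP at [0.274, 0.617, 0.231] pointing down, gripper open.
Joint ranges: [-2.77, 2.77], [-0.9, 2.22], [0.21, 2.48], [-1.53, 4.67], [0.24, 2.81], [-2.84, 2.84]. Speed limits (rad/s): [2.79, 2.79, 3.14, 3.14, 3.14, 3.14].

INTERFACE

Orientations are given as a unit quaternion [x, y, z, w].
In Python, from plant import ctrl gives the robot as it stands.
- The arm moves only by the tool send_rows, never from a script. Its argument "series" is a list that holds one entry, the list of rows, each a list of 7 numbers: the shift along the tool's x, y, z in cm, then the turn, a rotation vector about the tool's x, y, z in rad, then the opening, from -1 (shut) to 1 (fully open). In form: [[[x, y, z, rx, ry, rz, jaw], ...]]. A call has 1 to 10 rows; each row shifts and turns the commanded pose from where the row before left it, along the tool's axes as they then stand; what a row does not reach is not made up. A row lasts 1/8 s, in which the tool goes at most 62.5 mm and 10.7 degrees, less where a joint would pass 70% of its speed; a pose out of reach is approached as far as the arm can. A call is refused whole if a number of a shift passes 6.25 or a number of a turn 0.188, either way. A call with a gripper value outside its range is refused whole. The fingers move at their own pace and stop on an object; "force" is the grip in N (left out, the last holds). Time passes only in rows, so rows that do not move let the fingers close. It gives the time, the measured TCP pose, the force, the opening and the grip force at its end, in the units of the state.
- ctrl.get_state(): the state, without advancing time (a new reading comes with each control period).
- ctrl.read_camera(name): name is "scene" or "top" or "wrist"; returns a dict with "img" (400x640x3 uint8, red, green, blue), "fx", "fy", "cx", "cy" (pixels), "R" (3x3) and "t" (3): a world point X has camera coordinates R X + t; the wrist camera has in their place "hand_eye" (4x4, takes a point from camera to tool coordinates, whose origin is the TCP and whose axes are the flange's). Camera axes: x right, y down, z forward; pixel columns grow to the right and rows downward; lengths in m; the calibration is good to about 2 mm. The wrist camera is an equidistant fisheye: a pixel r from the principal point sees the ray r / f radians off the axis. A picture is of the moment at which its call begins: read the wrist's pose just before it. There is no depth.
- ctrl.sign_off(): hands the job in; it is judged then, once.
The state is a dict: "time": time; "qpos": joint angles; "dq": joint speeds; "joint_efforts": joint torques, N m; "eef_pos": TCP position; "tcp_rot": TCP orientation; "contact_force": force on the tool from outside, world axes, zero at the start; "wrist_torque": the same for the moment, N m; "opening": opening from 0.0 (shut) to 1.0 (fully open); "finger_force": force on a finger pad.
Only numpy, scipy, OpenCV 4.12 (cv2) and the standard library are available. Lean on these libraries where they do the work, as an engineer would, in place of code of your own. Each camera call takes 0.05 s, during which the arm holds its last target. There are 200 camera calls.

## Working session

There is one attempt and no reset: what is moved stays moved. The work goes in short steps, Python scripts to look and compute and a tool call to move; the robot and the scene stay as the last step left them, time stands still between calls to the robot, and variables do not carry over. Pictures are saved under pics/ and viewed, at most 10 in all, crops included, and the job is handed in when it is done.

Besides the shell and the picture viewer there is one more tool, called after "Request:" as name(argument=value, ...) on one line, values as JSON. send_rows: Moves the arm, as the interface text tells. Its arguments: {"type":"object","properties":{"series":{"type":"array"},"force":{"type":"number"}},"required":["series"]}

```bash
ls; mkdir -p pics; cat > h.py <<'E'
import numpy as np, cv2
from scipy.spatial.transform import Rotation as Rn
from plant import ctrl
def ray(c,u,v):
    d=np.array([(u-c['cx'])/c['fx'],(v-c['cy'])/c['fy'],1.]); R=np.array(c['R']); t=np.array(c['t'])
    return -R.T@t, R.T@d
def onz(c,u,v,z):
    o,d=ray(c,u,v); return o+d*(z-o[2])/d[2]
def proj(c,X):
    p=np.array(c['R'])@np.array(X)+np.array(c['t']); return p[0]/p[2]*c['fx']+c['cx'],p[1]/p[2]*c['fy']+c['cy']
def save(n,img): cv2.imwrite('pics/'+n+'.png',cv2.cvtColor(np.ascontiguousarray(img),cv2.COLOR_RGB2BGR))
E
python3 - <<'E'
from h import *
for n in ('scene','top'):
    c=ctrl.read_camera(n); save(n,c['img']); R=np.array(c['R']);print(n,c['fx'],c['cx'],c['cy'],(-R.T@c['t']).round(3),R.round(3).tolist())
s=ctrl.get_state();print({k:np.round(v,3).tolist() for k,v in s.items()})
E
```

```text
pics
scene 398.39600616194895 317.2751323919979 207.64428718227242 [1.147 0.706 0.658] [[-0.697, 0.717, 0.01], [0.401, 0.401, -0.823], [-0.594, -0.57, -0.567]]
top 370.10401235145883 317.49833846871365 198.0201028389607 [0.381 0.133 0.935] [[-0.024, -1.0, 0.017], [-0.983, 0.021, -0.181], [0.181, -0.022, -0.983]]
{'time': 0.1, 'qpos': [1.003, 0.287, 1.578, 0.0, 1.279, -0.15], 'dq': [-0.001, -0.001, -0.004, 0.001, 0.001, 0.002], 'joint_efforts': [0.001, -40.729, -29.37, -0.0, 0.003, 0.0], 'eef_pos': [0.274, 0.616, 0.23], 'tcp_rot': [0.207, 0.978, -0.001, -0.0], 'contact_force': [0.671, 0.482, 0.255], 'wrist_torque': [0.011, -0.039, -0.001], 'finger_force': 0.0, 'opening': 0.998}
```

View pics/scene.png

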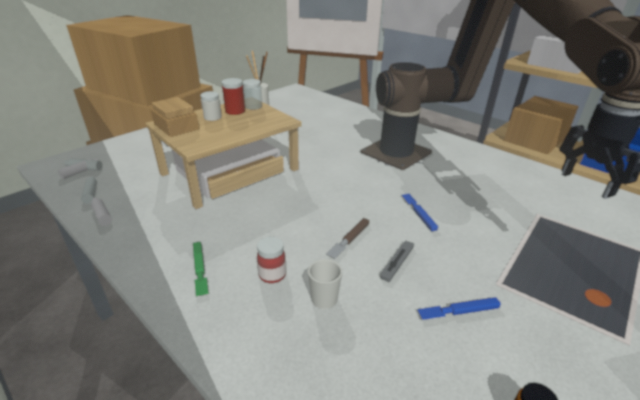

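View pics/top.png

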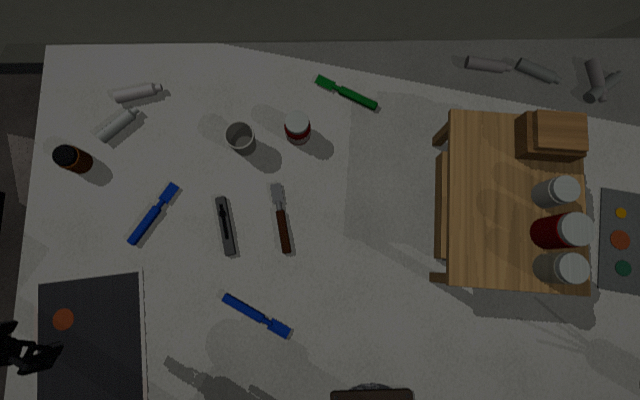

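Scene and top views: the wanted knife has a brown handle and steel blade, at top (281,218) and scene (349,238). Things that could be mistaken for it: blue at top (152,213) and (257,314), green at top (347,92), and the grey cutter at top (226,225). Jar is at top (298,128), cup at (240,138). The drawer face is at top column ~438 and at scene (247,175). The close crop below checks the choice.

```bash
python3 - <<'E'
from h import *
a=ctrl.read_camera('scene')['img'];b=ctrl.read_camera('top')['img']
def cr(i,u,v,w,h,k): return cv2.resize(i[v:v+h,u:u+w],None,fx=k,fy=k,interpolation=cv2.INTER_CUBIC)
m=np.zeros((600,800,3),np.uint8)
m[:300,:500]=cr(a,190,140,125,75,4)       # scene drawer
m[:600,500:800]=cr(b,420,100,75,150+0,4)[:600]  # top drawer
m[300:600,:250]=cr(a,310,200,83,100,3)[:,:249].repeat(1,0) if False else cv2.resize(a[205:265,320:370],(250,300),interpolation=cv2.INTER_CUBIC)
m[300:600,250:500]=cv2.resize(b[175:261,250:322],(250,300),interpolation=cv2.INTER_CUBIC)
save('mont',m)
E
```

```text
(no output)
```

View pics/mont.png

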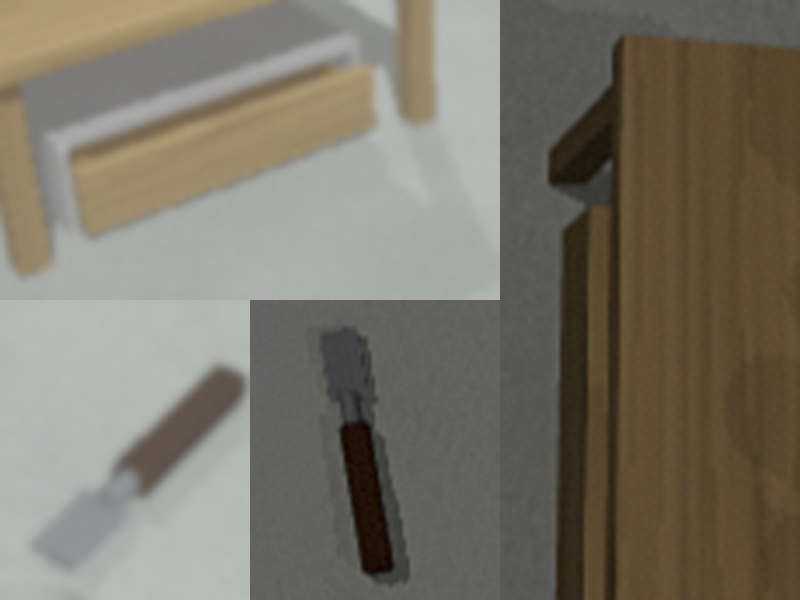

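The crop shows the brown handle and steel blade, so the choice is right. Scene face corners are about TL (208,179), TR (283,157), BR (283,171) and BL (213,199).

```bash
python3 - <<'E'
from h import *
a=ctrl.read_camera('scene');b=ctrl.read_camera('top')
P=[onz(a,208,179,.064),onz(a,283.3,157,.064),onz(a,283.3,171.3,.01),onz(a,213,199,.01)]
for p in P: print(p.round(4))
print('mid',np.mean(P,0).round(4))
for i in (0,3): d=P[i]-P[i+(1 if i==0 else -1)]; print(np.linalg.norm(d),np.degrees(np.arctan2(d[1],d[0])))
print('top view edge', onz(b,441,157.5,.064).round(4),onz(b,441,258,.064).round(4), 'pred top px',[np.round(proj(b,p),1) for p in P])
for n,c,roi in(('s',a,(320,205,370,265)),('t',b,(250,175,322,261))):
    x0,y0,x1,y1=roi; im=c['img'][y0:y1,x0:x1].astype(int)
    m=((im[...,0]-im[...,2])>(25 if n=='s' else 18)).astype(np.uint8)
    k,l,st,ce=cv2.connectedComponentsWithStats(m); i=1+st[1:,4].argmax()
    ys,xs=np.where(l==i); q=np.array([onz(c,x+x0,y+y0,.012) for x,y in zip(xs,ys)])[:,:2]
    (cx,cy),(w,h),ang=cv2.minAreaRect((q*1000).astype(np.float32)); mu=q.mean(0); ev,V=np.linalg.eigh(np.cov(q.T))
    print(n,len(q),mu.round(4),(cx,cy,w,h),'dir',np.degrees(np.arctan2(V[1,1],V[0,1])))
for n,u,v in(('cup',240,138),('jar',298,128),('cut',226,225)): print(n,onz(b,u,v,.05).round(3))
E
```

```text
[ 0.6442 -0.2191  0.064 ]
[ 0.3957 -0.1682  0.064 ]
[ 0.3955 -0.1715  0.01  ]
[ 0.6529 -0.1936  0.01  ]
mid [ 0.5221 -0.1881  0.037 ]
0.25372200579259985 -11.577732620508732
0.2583578988296479 -4.903514711674197
top view edge [ 0.6362 -0.1922  0.064 ] [ 0.3927 -0.1714  0.064 ] pred top px [array([451.6, 154.1]), array([439.5, 256.8]), array([433.4, 257.4]), array([433.8, 157.3])]Traceback (most recent call last):
  File "<stdin>", line 11, in <module>
ValueError: attempt to get argmax of an empty sequence
```

```bash
python3 - <<'E'
from h import *
a=ctrl.read_camera('scene');b=ctrl.read_camera('top')
for z,pp in((.01,((435.5,158.7),(433.75,250))),(.064,((441.7,152.5),(440.7,250)))):
    q=[onz(b,u,v,z) for u,v in pp]; d=q[0]-q[1]; print(q[0].round(4),q[1].round(4),np.degrees(np.arctan2(d[1],d[0])))
# shelf front edge by top view: brown/grey boundary
g=b['img'].astype(int); 
E1=[];im=g[...,0]-g[...,2]
for n,u,v in(('cup',240,138),('jar',298,128),('cut',226,225)): print(n,onz(b,u,v,.05).round(3))
for n,c,roi in(('s',a,(320,205,370,265)),('t',b,(250,175,322,261))):
    x0,y0,x1,y1=roi; im=c['img'][y0:y1,x0:x1]; hsv=cv2.cvtColor(np.ascontiguousarray(im),cv2.COLOR_RGB2HSV)
    m=((hsv[...,1]>60)&((hsv[...,0]<20)|(hsv[...,0]>165))).astype(np.uint8)
    k,l,st,ce=cv2.connectedComponentsWithStats(m)
    print(n,k,st[:,4])
    i=1+st[1:,4].argmax()
    ys,xs=np.where(l==i); q=np.array([onz(c,x+x0,y+y0,.012) for x,y in zip(xs,ys)])[:,:2]
    mu=q.mean(0); ev,V=np.linalg.eigh(np.cov(q.T)); pr=(q-mu)@V
    print(len(q),mu.round(4),np.ptp(pr,axis=0).round(3),'dir',np.degrees(np.arctan2(V[1,1],V[0,1])))
E
```

```text
[ 0.649  -0.1977  0.01  ] [ 0.4135 -0.1738  0.01  ] -5.783725638733273
[ 0.6489 -0.1951  0.064 ] [ 0.4113 -0.1723  0.064 ] -5.464690076973612
cup [0.7   0.303 0.05 ]
jar [0.724 0.158 0.05 ]
cut [0.483 0.334 0.05 ]
s 8 [2962    1    1    3    1    1    5   26]
26 [0.5007 0.2061] [0.011 0.032] dir -164.94956793530918
t 2 [5827  365]
365 [0.4686 0.2007] [0.021 0.108] dir -170.64502422080116
```

```bash
cat >> h.py <<'E'
def Rt(psi,lean=0):
    p=np.radians(psi); z=np.array([0,0,-1.]); y=np.array([np.cos(p),np.sin(p),0]); x=np.cross(y,z)
    return Rn.from_matrix(np.c_[x,y,z])*Rn.from_rotvec([np.radians(lean),0,0])
F=np.array([.523,-.183,.037]); YAW=-5.6
RX=np.array([np.sin(np.radians(YAW)),-np.cos(np.radians(YAW)),0]); RY=np.array([np.cos(np.radians(YAW)),np.sin(np.radians(YAW)),0])
def plan(pos,R):
    "shift (cm, current tool axes), rotvec (tool), and shift in axes after the turn"
    s=ctrl.get_state(); C=Rn.from_quat(s['tcp_rot']); d=(np.array(pos)-s['eef_pos'])*100
    print('pos',np.round(s['eef_pos'],4),'F',np.round(s['contact_force'],1),'t',round(s['time'],2),'q',np.round(s['qpos'],2))
    print('turn',(C.inv()*R).as_rotvec().round(3),'shift now',C.inv().apply(d).round(2),'shift after turn',R.inv().apply(d).round(2))
E
python3 - <<'E'
from h import *
print(np.round(ctrl.read_camera('wrist')['hand_eye'],3).tolist())
print(Rt(84.4,45).as_matrix().round(2).tolist())
A=F-RX*0.10; A[2]=.16; print(A)
plan(A+[0,.1,.04],Rt(84.4,0))
plan(A+[0,.1,.04],Rt(84.4,45))
E
```

```text
[[0.0, -0.965, -0.264, 0.066], [1.0, 0.0, -0.0, 0.0], [0.0, -0.264, 0.965, -0.143], [0.0, 0.0, 0.0, 1.0]]
[[-1.0, 0.07, -0.07], [0.1, 0.7, -0.7], [0.0, -0.71, -0.71]]
[ 0.53275829 -0.08347726  0.16      ]
pos [0.2738 0.6169 0.2312] F [0.2 0.2 0.3] t 0.45 q [ 1.    0.29  1.58 -0.    1.28 -0.15]
turn [-0.   -0.   -0.32] shift now [-48.03 -44.37   3.13] shift after turn [-31.63 -57.22   3.12]
pos [0.2738 0.6169 0.2312] F [0.2 0.2 0.3] t 0.45 q [ 1.    0.29  1.58 -0.    1.28 -0.15]
turn [ 0.778 -0.126 -0.303] shift now [-48.03 -44.37   3.13] shift after turn [-31.63 -38.26  42.67]
```

Request:
send_rows(series=[[[0,0,0,0,0,-0.16,-1],[0,0,0,0,0,-0.16,-1],[-2.7,-4.8,0.2,0,0,0,-1],[-2.7,-4.8,0.2,0,0,0,-1],[-2.7,-4.8,0.2,0,0,0,-1],[-2.7,-4.8,0.2,0,0,0,-1],[-2.7,-4.8,0.2,0,0,0,-1],[-2.7,-4.8,0.2,0,0,0,-1],[-2.7,-4.8,0.2,0,0,0,-1],[-2.7,-4.8,0.2,0,0,0,-1]]])

```text
time: 1.7
eef_pos: [0.4519, 0.2121, 0.2157]
tcp_rot: [0.049, 0.999, 0.0, 0.001]
contact_force: [1.2, 0.2, 0.3]
opening: -0.001
finger_force: 0.0
```

Request:
send_rows(series=[[[-2.7,-4.8,0.2,0,0,0,-1],[-2.7,-4.8,0.2,0,0,0,-1],[-2.7,-4.8,0.2,0,0,0,-1],[0,0,0,0.157,0,0,-1],[0,0,0,0.157,0,0,-1],[0,0,0,0.157,0,0,-1],[0,0,0,0.157,0,0,-1],[0,0,0,0.157,0,0,-1],[0,0,0,0,0,0,-1]]])

```text
time: 2.82
eef_pos: [0.5171, 0.0637, 0.2072]
tcp_rot: [0.043, 0.923, -0.382, -0.02]
contact_force: [-0.6, 0.3, -0.6]
opening: 0.001
finger_force: 0.0
```

```bash
python3 - <<'E'
from h import *
A=F-RX*0.05; A[2]=.032; plan(A,Rt(84.4,45))
B=F-RX*0.10; B[2]=.08; plan(B,Rt(84.4,45))
E
```

```text
pos [0.5171 0.0637 0.2072] F [-0.6  0.3 -0.6] t 2.83 q [ 0.25  0.19  1.88 -0.73  1.44 -0.99]
turn [ 0.001 -0.001  0.005] shift now [-3.02 -1.43 26.17] shift after turn [-2.99 -1.39 26.18]
pos [0.5171 0.0637 0.2072] F [-0.6  0.3 -0.6] t 2.83 q [ 0.25  0.19  1.88 -0.73  1.44 -0.99]
turn [ 0.001 -0.001  0.005] shift now [-3.01 -1.28 19.24] shift after turn [-2.99 -1.25 19.25]
```

Request:
send_rows(series=[[[-0.5,-0.24,4.4,0,0,0,-1],[-0.5,-0.24,4.4,0,0,0,-1],[-0.5,-0.24,4.4,0,0,0,-1],[-0.5,-0.24,4.4,0,0,0,-1],[-0.5,-0.24,4.4,0,0,0,-1],[-0.5,-0.23,4.2,0,0,0,-1],[0,0,0,0,0,0,-1],[0,0,0,0,0,0,-1]]])

```text
time: 3.82
eef_pos: [0.5294, -0.1351, 0.0354]
tcp_rot: [0.046, 0.923, -0.382, -0.018]
contact_force: [0.2, -0.5, 1.3]
opening: -0.001
finger_force: 0.0
```

Request:
send_rows(series=[[[0,-0.7,0.7,0,0,0,-1],[0,-0.7,0.7,0,0,0,-1],[0,0,0,0,0,0,-1]]])

```text
time: 4.2
eef_pos: [0.5269, -0.155, 0.0346]
tcp_rot: [0.046, 0.923, -0.382, -0.018]
contact_force: [-0.0, -0.5, -0.5]
opening: -0.002
finger_force: 0.0
```

Request:
send_rows(series=[[[0,-0.35,0.35,0,0,0,-1],[0,0,0,0,0,0,-1]]])

```text
time: 4.45
eef_pos: [0.5262, -0.1596, 0.0341]
tcp_rot: [0.045, 0.923, -0.382, -0.019]
contact_force: [0.6, -0.3, 0.4]
opening: 0.002
finger_force: 0.0
```

Request:
send_rows(series=[[[0,-0.35,0.35,0,0,0,-1],[0,0,0,0,0,0,-1]]])

```text
time: 4.7
eef_pos: [0.5257, -0.1646, 0.0341]
tcp_rot: [0.045, 0.923, -0.382, -0.019]
contact_force: [-1.2, -0.6, -0.8]
opening: 0.001
finger_force: 0.0
```

Request:
send_rows(series=[[[0,-0.2,0.2,0,0,0,-1],[0,0,0,0,0,0,-1]]])

```text
time: 4.95
eef_pos: [0.5255, -0.1674, 0.0341]
tcp_rot: [0.045, 0.923, -0.382, -0.019]
contact_force: [-0.1, 0.6, -0.0]
opening: 0.002
finger_force: 0.0
```

Request:
send_rows(series=[[[0,-0.2,0.2,0,0,0,-1],[0,0,0,0,0,0,-1]]])

```text
time: 5.2
eef_pos: [0.5252, -0.1702, 0.0341]
tcp_rot: [0.045, 0.923, -0.382, -0.019]
contact_force: [0.0, 0.2, -0.8]
opening: 0.004
finger_force: 0.0
```

Request:
send_rows(series=[[[0,-0.2,0.2,0,0,0,-1],[0,0,0,0,0,0,-1]]])

```text
time: 5.45
eef_pos: [0.5249, -0.173, 0.0341]
tcp_rot: [0.045, 0.923, -0.382, -0.019]
contact_force: [-0.0, -0.1, -0.6]
opening: 0.001
finger_force: 0.0
```

Request:
send_rows(series=[[[0,-0.2,0.2,0,0,0,-1],[0,0,0,0,0,0,-1]]])

```text
time: 5.7
eef_pos: [0.5246, -0.1758, 0.0341]
tcp_rot: [0.045, 0.923, -0.382, -0.019]
contact_force: [-0.0, 0.8, 0.3]
opening: -0.0
finger_force: 0.0
```

Request:
send_rows(series=[[[0,-0.2,0.2,0,0,0,-1],[0,0,0,0,0,0,-1]]])

```text
time: 5.95
eef_pos: [0.5244, -0.1784, 0.034]
tcp_rot: [0.045, 0.923, -0.382, -0.019]
contact_force: [-0.1, -0.0, -0.1]
opening: -0.001
finger_force: 0.5
```

Request:
send_rows(series=[[[0,-0.2,0.2,0,0,0,-1],[0,0,0,0,0,0,-1]]])

```text
time: 6.2
eef_pos: [0.5242, -0.181, 0.0341]
tcp_rot: [0.045, 0.923, -0.382, -0.018]
contact_force: [0.3, 4.1, 0.7]
opening: -0.001
finger_force: 2.1
```

Request:
send_rows(series=[[[0,-0.2,0.2,0,0,0,-1],[0,0,0,0,0,0,-1]]])

```text
time: 6.45
eef_pos: [0.5239, -0.1838, 0.034]
tcp_rot: [0.045, 0.923, -0.382, -0.019]
contact_force: [0.1, 3.9, 1.6]
opening: 0.002
finger_force: 2.2
```

Request:
send_rows(series=[[[0,-0.15,0.15,0,0,0,-1],[0,0,0,0,0,0,-1]]])

```text
time: 6.7
eef_pos: [0.5237, -0.186, 0.034]
tcp_rot: [0.045, 0.923, -0.382, -0.019]
contact_force: [0.1, 4.4, 1.2]
opening: -0.005
finger_force: 2.4
```

Request:
send_rows(series=[[[0,-0.1,0.1,0,0,0,-1],[0,0,0,0,0,0,-1]]])

```text
time: 6.95
eef_pos: [0.5235, -0.1874, 0.034]
tcp_rot: [0.045, 0.923, -0.382, -0.019]
contact_force: [1.2, 3.9, 1.4]
opening: -0.001
finger_force: 2.5
```

Request:
send_rows(series=[[[0,-0.1,0.1,0,0,0,-1],[0,0,0,0,0,0,-1]]])

```text
time: 7.2
eef_pos: [0.5234, -0.1888, 0.034]
tcp_rot: [0.045, 0.923, -0.382, -0.019]
contact_force: [-0.9, 5.1, 2.3]
opening: -0.002
finger_force: 2.5
```

Request:
send_rows(series=[[[0,-0.08,0.08,0,0,0,-1],[0,0,0,0,0,0,-1]]])

```text
time: 7.45
eef_pos: [0.5234, -0.1892, 0.034]
tcp_rot: [0.045, 0.923, -0.381, -0.018]
contact_force: [-1.0, 8.1, 3.1]
opening: 0.0
finger_force: 4.3
```

The hard stop is reached at TCP y ≈ -0.189. I'll back away.

Request:
send_rows(series=[[[0,0,-4,0,0,0,-1],[0,0,-6,0,0,0,-1],[0,0,-6,0,0,0,-1],[0,0,-6,0,0,0,-1],[0,0,-6,0,0,0,-1],[0,0,0,-0.157,0,0,0.6],[0,0,0,-0.157,0,0,0.6],[0,0,0,-0.157,0,0,0.6],[0,0,0,-0.157,0,0,0.6],[0,0,0,-0.157,0,0,0.6]]])

```text
time: 8.7
eef_pos: [0.5425, 0.0061, 0.2328]
tcp_rot: [0.049, 0.999, 0.002, 0.0]
contact_force: [-0.1, 0.0, 0.5]
opening: 0.8
finger_force: 0.0
```

```bash
python3 - <<'E'
from h import *
b=ctrl.read_camera('top'); save('open',b['img'])
k=np.array([np.cos(np.radians(9.35)),np.sin(np.radians(9.35)),0]); G=np.array([.4686,.2007,0])+k*.025
G[2]=.12; print(G); plan(G,Rt(99.35))
E
```

```text
[0.49326786 0.20476162 0.12      ]
pos [0.5427 0.0038 0.2329] F [ 0.4 -2.2  0.7] t 8.75 q [-0.18 -0.01  1.9   0.01  1.25 -1.65]
turn [ 0.005  0.002 -0.264] shift now [ 6.94 19.44 11.38] shift after turn [ 1.61 20.63 11.29]
```

View pics/open.png

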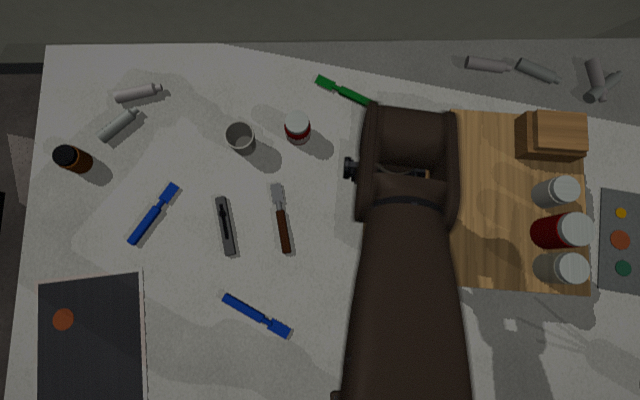

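The top view shows the arm hiding the drawer; knife (281,218), cutter (226,225), jar and cup haven't moved. Next I'll go over the knife.

Request:
send_rows(series=[[[0,0,0,0,0,-0.13,0.6],[0,0,0,0,0,-0.13,0.6],[0.4,5.1,1,0,0,0,0.6],[0.4,5.2,2,0,0,0,0.6],[0.4,5.2,3,0,0,0,0.6],[0.4,5.1,4,0,0,0,0.6],[0,0,1.3,0,0,0,0.6],[0,0,0,0,0,0,0.6]]])

```text
time: 9.75
eef_pos: [0.4932, 0.2051, 0.1194]
tcp_rot: [-0.081, 0.997, -0.001, -0.001]
contact_force: [0.6, -0.1, 0.4]
opening: 0.799
finger_force: 0.0
```

```bash
python3 - <<'E'
from h import *
b=ctrl.read_camera('top'); w=ctrl.read_camera('wrist')
k=np.array([np.cos(np.radians(9.35)),np.sin(np.radians(9.35)),0]); G=np.array([.4686,.2007,0])+k*.025
G[2]=.003; plan(G,Rt(99.35))
m=np.zeros((400,800,3),np.uint8); m[:,:533]=cv2.resize(w['img'],(533,333)).repeat(1,0) if False else cv2.resize(w['img'],(533,400)); m[:,533:]=b['img'][:, 267:534]
save('w1',m)
E
```

```text
pos [0.4952 0.2048 0.1217] F [0.3 0.2 0.3] t 9.85 q [ 0.2   0.1   2.01 -0.    1.03 -1.53]
turn [-0.001  0.002 -0.002] shift now [ 0.21  0.04 11.87] shift after turn [ 0.19  0.03 11.87]
```

View pics/w1.png

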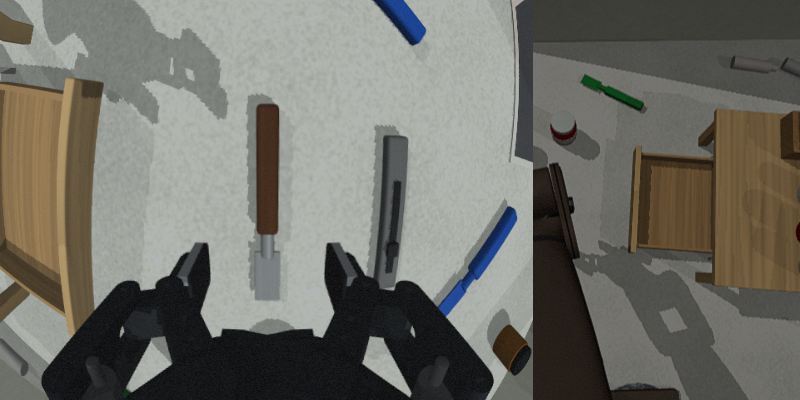

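The wrist view has the knife centred between the fingers at (267,170), with the cutter well clear at (395,210). In the top crop the drawer is fully open, its front at top column ~368. I'll descend and grasp.

Request:
send_rows(series=[[[0.2,0,4,0,0,0,0.6],[0,0,4,0,0,0,0.6],[0,0,2.5,0,0,0,0.6],[0,0,1.3,0,0,0,0.6],[0,0,0,0,0,0,0.6]]])

```text
time: 10.48
eef_pos: [0.4927, 0.2047, 0.003]
tcp_rot: [-0.08, 0.997, -0.0, 0.0]
contact_force: [-0.3, 0.7, 0.9]
opening: 0.796
finger_force: 0.0
```

Request:
send_rows(series=[[[0,0,0,0,0,0,-1],[0,0,0,0,0,0,-1],[0,0,0,0,0,0,-1],[0,0,0,0,0,0,-1],[0,0,0,0,0,0,-1],[0,0,0,0,0,0,-1]]], force=40)

```text
time: 11.22
eef_pos: [0.493, 0.2056, 0.0039]
tcp_rot: [-0.081, 0.997, 0.0, 0.001]
contact_force: [-1.0, 0.4, 5.7]
opening: 0.247
finger_force: 40.3
```

Request:
send_rows(series=[[[0,0,-2,0,0,0,-1],[0,0,-4,0,0,0,-1],[0,0,-5,0,0,0,-1],[0,0,-4,0,0,0.13,-1],[0,0,0,0,0,0.13,-1],[0,0,0,0,0,0,-1]]])

```text
time: 11.98
eef_pos: [0.4916, 0.2053, 0.1525]
tcp_rot: [0.048, 0.999, -0.0, -0.0]
contact_force: [0.0, 0.5, -1.0]
opening: 0.244
finger_force: 39.6
```

```bash
python3 - <<'E'
from h import *
b=ctrl.read_camera('top')
for u,v in((366,148),(364,252)):
    p=onz(b,u,v,.064); print(p.round(3), 'drawer frame x,y rel F', ((p-F)@RX).round(3),((p-F)@RY).round(3))
T=F+RX*(-.095); T-=RX*.015; T-=RY*.010; T[2]=.13; print(T); plan(T,Rt(84.4))
save('t3',b['img']); w=ctrl.read_camera('wrist'); m=np.zeros((400,800,3),np.uint8); m[:,:533]=cv2.resize(w['img'],(533,400)); m[:,533:]=b['img'][:, 267:534]; save('w2',m)
E
```

```text
[ 0.664 -0.009  0.064] drawer frame x,y rel F -0.187 0.123
[0.411 0.008 0.064] drawer frame x,y rel F -0.179 -0.13
[ 0.52378184 -0.07254916  0.13      ]
pos [0.4912 0.2052 0.1518] F [-0.2  0.3 -0.7] t 12.03 q [ 0.21  0.05  1.99 -0.    1.09 -1.27]
turn [-0.001 -0.002  0.002] shift now [ -5.9  -27.34   2.18] shift after turn [ -5.96 -27.33   2.18]
```

View pics/w2.png

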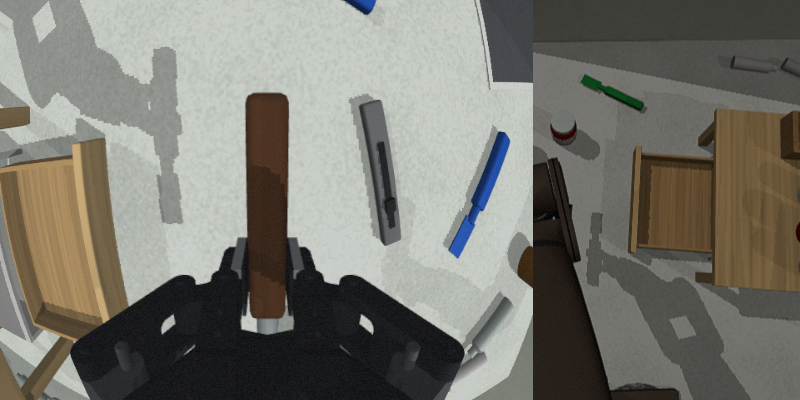

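The wrist view shows the knife held straight at (267,200), and the drawer is open in both views. I'll carry it over the tray.

Request:
send_rows(series=[[[-1,-4.5,0,0,0,0,-1],[-1,-4.6,0,0,0,0,-1],[-1,-4.6,0,0,0,0,-1],[-1,-4.6,0.2,0,0,0,-1],[-1,-4.5,1,0,0,0,-1],[-0.9,-4.5,1,0,0,0,-1],[0,0,0,0,0,0,-1],[0,0,0,0,0,0,-1]]])

```text
time: 13.08
eef_pos: [0.5234, -0.0717, 0.1297]
tcp_rot: [0.049, 0.999, 0.0, -0.001]
contact_force: [0.6, 0.4, -1.3]
opening: 0.245
finger_force: 39.7
```

```bash
python3 - <<'E'
from h import *
T=F+RX*(-.095); T-=RX*.015; T-=RY*.010; T[2]=.0235; plan(T,Rt(84.4))
w=ctrl.read_camera('wrist'); save('w3',w['img'])
E
```

```text
pos [ 0.5234 -0.0717  0.1297] F [ 0.6  0.4 -1.3] t 13.07 q [-0.33  0.07  2.02  0.    1.05 -1.8 ]
turn [ 0.001 -0.002  0.   ] shift now [-0.07 -0.09 10.62] shift after turn [-0.05 -0.08 10.62]
```

View pics/w3.png

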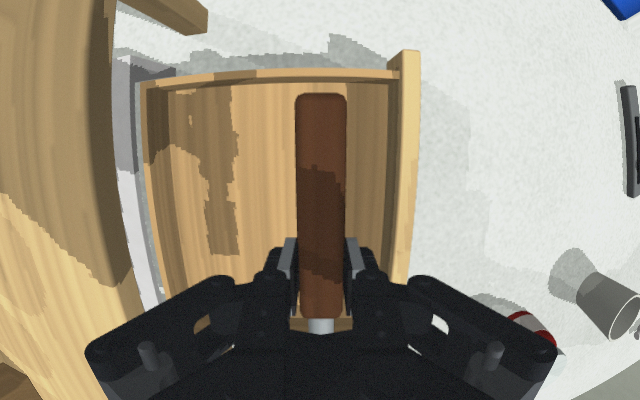

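The handle sits over the tray with margins on all sides, with the front wall at column ~400 and the left rim at ~145. I'll lower it.

Request:
send_rows(series=[[[0,0,3,0,0,0,-1],[0,0,3,0,0,0,-1],[0,0,2,0,0,0,-1],[0,0,1,0,0,0,-1],[0,0,0.9,0,0,0,-1],[0,0,0,0,0,0,-1]]])

```text
time: 13.88
eef_pos: [0.524, -0.0718, 0.0315]
tcp_rot: [0.049, 0.999, 0.0, -0.0]
contact_force: [0.6, -0.9, -0.7]
opening: 0.247
finger_force: 39.7
```

Request:
send_rows(series=[[[0,0,0.4,0,0,0,-1],[0,0,0.2,0,0,0,-1],[0,0,0,0,0,0,-1]]])

```text
time: 14.25
eef_pos: [0.5241, -0.0722, 0.0257]
tcp_rot: [0.049, 0.999, -0.0, 0.0]
contact_force: [1.1, 0.7, 0.1]
opening: 0.243
finger_force: 39.7
```

Request:
send_rows(series=[[[0,0,0.2,0,0,0,-1],[0,0,0.1,0,0,0,-1],[0,0,0,0,0,0,-1]]])

```text
time: 14.62
eef_pos: [0.5239, -0.0721, 0.0225]
tcp_rot: [0.049, 0.999, 0.0, -0.0]
contact_force: [0.2, -0.4, -0.4]
opening: 0.247
finger_force: 39.7
```

Request:
send_rows(series=[[[0,0,0,0,0,0,-0.2],[0,0,0,0,0,0,-0.2],[0,0,0,0,0,0,-0.2],[0,0,-2,0,0,0,-0.2],[0,0,-4,0,0,0,-0.2],[0,0,-5,0,0,0,-0.2],[0,0,-5,0,0,0,-0.2],[0,0,0,0,0,0,-1]]])

```text
time: 15.62
eef_pos: [0.5272, -0.0731, 0.1884]
tcp_rot: [0.049, 0.999, -0.002, 0.005]
contact_force: [0.4, -0.4, -0.5]
opening: 0.203
finger_force: 0.0
```

```bash
python3 - <<'E'
from h import *
A=F-RX*0.27; A[2]=.18; plan(A,Rt(84.4,45))
w=ctrl.read_camera('wrist'); save('w4',w['img'])
E
```

```text
pos [ 0.5272 -0.0731  0.1884] F [ 0.4 -0.4 -0.5] t 15.62 q [-0.33  0.01  1.97 -0.    1.15 -1.8 ]
turn [ 0.783  0.01  -0.004] shift now [-0.65 16.02  0.8 ] shift after turn [ -0.66  11.92 -10.74]
```

View pics/w4.png

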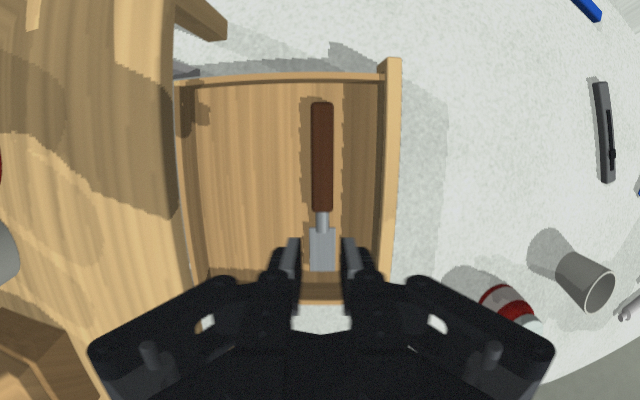

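The knife lies flat in the tray, handle at (322,155) and blade at (322,250). Next I'll back off in front of the drawer and lean.

Request:
send_rows(series=[[[-0.2,5.4,0,0,0,0,-1],[-0.2,5.3,0,0,0,0,-1],[-0.2,5.3,0,0,0,0,-1],[0,0,0,0.157,0,0,-1],[0,0,0,0.157,0,0,-1],[0,0,0,0.157,0,0,-1],[0,0,0,0.157,0,0,-1],[0,0,0,0.155,0,0,-1],[0,0,0,0,0,0,-1]]])

```text
time: 16.8
eef_pos: [0.5436, 0.0875, 0.1782]
tcp_rot: [0.042, 0.923, -0.381, -0.022]
contact_force: [0.4, -0.1, 0.5]
opening: -0.0
finger_force: 0.0
```

```bash
python3 - <<'E'
from h import *
A=F-RX*0.25; A[2]=.034; plan(A,Rt(84.4,45))
E
```

```text
pos [0.5436 0.0875 0.1782] F [ 0.4 -0.1  0.5] t 16.8 q [ 0.27  0.3   1.81 -0.72  1.43 -0.95]
turn [ 0.001 -0.004  0.008] shift now [-0.7   8.68 11.7 ] shift after turn [-0.59  8.7  11.69]
```

Request:
send_rows(series=[[[-0.15,2.2,2.9,0,0,0,-1],[-0.15,2.2,2.9,0,0,0,-1],[-0.15,2.2,2.9,0,0,0,-1],[-0.15,2.1,2.9,0,0,0,-1],[0,0,0,0,0,0,-1],[0,0,0,0,0,0,-1]]])

```text
time: 17.55
eef_pos: [0.5503, 0.0656, 0.0403]
tcp_rot: [0.046, 0.923, -0.381, -0.018]
contact_force: [0.7, 0.2, 0.6]
opening: 0.002
finger_force: 0.0
```

Request:
send_rows(series=[[[0,-1,1,0,0,0,-1],[0,-1,1,0,0,0,-1],[0,-1,1,0,0,0,-1],[0,-1,1,0,0,0,-1],[0,-1,1,0,0,0,-1],[0,-1,1,0,0,0,-1],[0,-1,1,0,0,0,-1],[0,-1,1,0,0,0,-1],[0,0,0,0,0,0,-1]]])

```text
time: 18.68
eef_pos: [0.5384, -0.0479, 0.0388]
tcp_rot: [0.046, 0.923, -0.381, -0.019]
contact_force: [-0.8, 3.1, 2.0]
opening: -0.002
finger_force: 1.3
```

Request:
send_rows(series=[[[0,-1,1,0,0,0,-1],[0,-1,1,0,0,0,-1],[0,-1,1,0,0,0,-1],[0,-1,1,0,0,0,-1],[0,-1,1,0,0,0,-1],[0,-1,1,0,0,0,-1],[0,-1,1,0,0,0,-1],[0,-1,1,0,0,0,-1],[0,-0.7,0.7,0,0,0,-1],[0,0,0,0,0,0,-1]]])

```text
time: 19.92
eef_pos: [0.5264, -0.1694, 0.0385]
tcp_rot: [0.045, 0.923, -0.381, -0.019]
contact_force: [-0.7, 3.6, 2.4]
opening: -0.001
finger_force: 2.0
```

Request:
send_rows(series=[[[0,-0.4,0.4,0,0,0,-1],[0,-0.2,0.2,0,0,0,-1],[0,0,0,0,0,0,-1]]])

```text
time: 20.3
eef_pos: [0.5257, -0.1773, 0.0384]
tcp_rot: [0.045, 0.923, -0.381, -0.019]
contact_force: [-2.0, 4.9, 2.8]
opening: 0.001
finger_force: 2.0
```

Request:
send_rows(series=[[[0,-0.3,0.3,0,0,0,-1],[0,-0.2,0.2,0,0,0,-1],[0,0,0,0,0,0,-1]]])

```text
time: 20.68
eef_pos: [0.525, -0.1844, 0.0384]
tcp_rot: [0.045, 0.923, -0.381, -0.019]
contact_force: [-0.1, 4.2, 2.0]
opening: -0.001
finger_force: 2.1
```

Request:
send_rows(series=[[[0,-0.2,0.2,0,0,0,-1],[0,-0.1,0.1,0,0,0,-1],[0,0,0,0,0,0,-1]]])

```text
time: 21.05
eef_pos: [0.5246, -0.1886, 0.0384]
tcp_rot: [0.045, 0.923, -0.381, -0.019]
contact_force: [-0.3, 3.3, 3.3]
opening: -0.001
finger_force: 2.3
```

Request:
send_rows(series=[[[0,-0.1,0.1,0,0,0,-1],[0,0,0,0,0,0,-1]]])

```text
time: 21.3
eef_pos: [0.5246, -0.1893, 0.0383]
tcp_rot: [0.045, 0.923, -0.381, -0.018]
contact_force: [-1.8, 8.9, 4.0]
opening: 0.002
finger_force: 4.1
```

The hard stop is reached again. I'll let go and move well clear.

Request:
send_rows(series=[[[0,0.7,-0.7,0,0,0,-1],[0,1.4,-1.4,0,0,0,-1],[0,0,-4,0,0,0,-1],[0,0,-6,0,0,0,-1],[0,0,-6,0,0,0,-1],[0,0,-6,0,0,0,-1],[0,0,-6,0,0,0,-1],[0,0,-6,0,0,0,-1],[0,0,-4,0,0,0,-1],[0,0,0,0,0,0,-1]]])

```text
time: 22.55
eef_pos: [0.5547, 0.1087, 0.3108]
tcp_rot: [0.045, 0.924, -0.38, -0.015]
contact_force: [-0.8, -0.2, -0.5]
opening: -0.002
finger_force: 0.0
```

Request:
send_rows(series=[[[0,0,0,-0.157,0,0,-1],[0,0,0,-0.157,0,0,-1],[0,0,0,-0.157,0,0,-1],[0,0,0,-0.157,0,0,-1],[0,0,0,-0.157,0,0,-1],[1,5,0,0,0,0,-1],[1,5,0,0,0,0,-1],[1,5,0,0,0,0,-1],[1,5,0,0,0,0,-1],[0,0,0,0,0,0,-1]]])

```text
time: 23.8
eef_pos: [0.5317, 0.311, 0.3055]
tcp_rot: [0.047, 0.999, 0.0, -0.002]
contact_force: [0.7, -1.0, 0.4]
opening: 0.0
finger_force: 0.0
```

```bash
python3 - <<'E'
from h import *
b=ctrl.read_camera('top')['img'];a=ctrl.read_camera('scene')['img']
m=np.zeros((400,800,3),np.uint8); m[:,:400]=b[:,100:500]; m[:,400:]=a[:,120:520]; save('fin',m)
print(np.round(ctrl.get_state()['contact_force'],1))
E
```

```text
[-1.6 -0.1 -0.4]
```

View pics/fin.png

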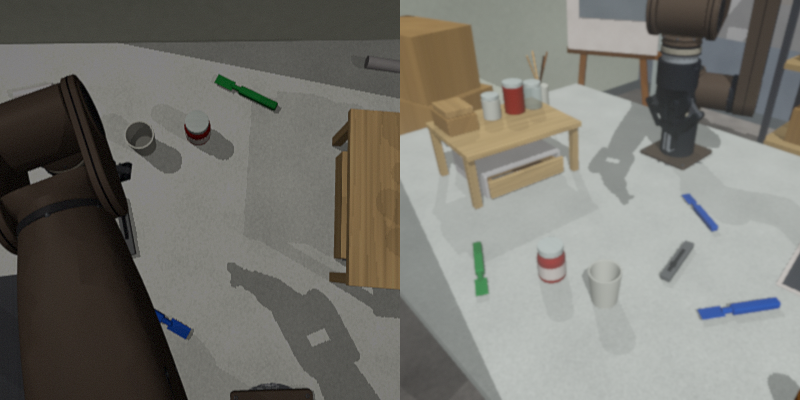

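The drawer is shut at its original pixels, top column ~338+100 and scene (527,175)-(280,0). It has stayed shut for about 2.5 s since release, and the cutter, jar and cup haven't moved. I'll hand it in.

```bash
python3 -c "
from h import *
print(ctrl.sign_off())"
```

```text
the job is handed in; nothing more can be done
None
```

The palette knife was laid flat in the tray, the drawer was pushed in and stayed latched shut, the cutter, jar and cup were not moved, and the job was handed in at about 24 s; no verdict came back.

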